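# Fit the pump head and dose brush cleaner into the cup

### The job

The pump head is off the brush-cleaner canister on the painter's bench. Fit it upright and fully down onto the canister's square stem with the spout over the small open cup, then press the head down to the end of its stroke and let it spring back up by itself, leaving it on the stem. Do not knock over the cup or the lidded jar.

Things in the scene. Friction and masses are not known exactly. Their poses are not given: they have to be found in the camera images.
- nozzle: loose white plastic pump head, about 50 g, standing upright on the bench: a 34 x 34 mm block 40 mm tall, with a round thumb pad (28 mm across, 5 mm high) on top, 45 mm in all. A thin spout (9 mm) leaves its +x face 29 mm up and runs level, bending down at its end. The -y and +y faces are plain flats for gripping. Origin: centre of the underside; z up, +x along the spout.
- bore (a point): centre of the mouth of the square bore in the pump head's underside (same point and axes as the head's origin): 17.4 x 17.4 mm, 24 mm deep, closed above, sides parallel to the block's, with a 3 mm chamfer at the mouth
- spout_tip (a point): mouth of the spout on the pump head, 90 mm along +x from the head's axis, 14 mm above its underside; axes as the head's
- stem_top (a point): centre of the top of the canister's upright square steel stem, 14 x 14 mm with a turned cone on its last 4 mm, 38 mm proud of the collar, top 168 mm above the bench when up; x and y lie along the stem's sides (the head fits in four turns), z up. It moves down with the stem. With the head fully on, the bore's ceiling rests here: head's underside 24 mm below.
- pump (a joint): stroke of the sprung stem, m: 0 up, 0.012 fully down. The spring pushes back with 4 N at the top and 10 N at the bottom, so the head's weight alone does not move it; it returns by itself.
- canister: fixed aluminium canister of brush cleaner, 72 mm across with a paper band, top of its black collar at 130 mm, on a steel foot plate 96 x 96 x 5 mm screwed to the bench; origin at the centre of its underside, z up, x and y along the plate's and stem's sides
- cup: loose small open white ceramic bowl, 66 mm across its rim, 40 mm high, standing beside the canister on its +y or -y side, about 90 mm from its axis, in line with the stem's sides; origin at the centre of its underside, z up
- jar: loose glass jar closed with a steel lid, 60 mm across, 85 mm high, on the canister's other side; not used; origin at the centre of its underside, z up
Not all that is in view belongs to the job. Of the things that look like the nozzle, take the one that is nearest to the robot's base at the start.

How it is judged:
By the outcome, as a careful person would: the job done as asked, in the order asked, and still so for the second after the job is handed in, with the robot touching nothing.
It also fails if it takes over 45 s, if anything falls off the work surface, if the arm or the gripper's body presses on something with over 40 N, if the wrist force passes 120 N, or if a joint passes its speed limit or range.

### The arm

A 6-joint arm with a two-finger parallel gripper is mounted at the origin on the work surface. World frame = base frame: x ahead of the robot, y to its left, z up, the work surface at z = 0. Lengths are in m, angles in rad, forces in N, time in s.
With the tool pointing down it reaches from about 0.35 to 0.775 m from the base axis. Payload 5.5 kg.
Tool frame: the origin (TCP) lies on the centre line of the jaws, within the pads' length; the fingertips stand 11 mm ahead of it and the grasp point (between the pads) lies 8 mm behind it; z points along the fingers, y is the line along which they close (so a half turn about z gives the same grasp; the last joint's range is limited). The gripper opens to 85 mm and grips with 20 to 120 N. Pads are 22 mm wide; open, the fingers measure 114 mm over their backs; the gripper's body (76 mm by 85 mm) begins 54 mm behind the grasp point. The pads swing forward as they close: fully open they stand 13 mm farther back than shut.
Start: joints at [1.098, 0.313, 0.046, 1.304, 0, 1.431], TCP at [0.188, 0.543, 0.242] pointing down, gripper open.
Joint ranges: [-2.76, 2.76], [-0.86, 1.69], [-1.03, 1.26], [-2.2, 2.34], [-1.47, 1.5], [-3.14, 3.14]. Speed limits (rad/s): [2.57, 2.57, 3.14, 3.14, 3.14, 3.14].

### API

Orientations are given as a unit quaternion [w, x, y, z].
In Python, from workcell import env, viewer, order, models gives the robot as it stands.
- The arm moves only by the tool drive_tool, never from a script. Its argument "series" is a list that holds one entry, the list of rows, each a list of 6 numbers: the shift along the tool's x, y, z each as a share of 120 mm, from -1 to 1, then the turn, a rotation vector about the tool's x, y, z each as a share of 180 degrees, from -1 to 1. A call has 1 to 20 rows; each row shifts and turns the commanded pose from where the row before left it, along the tool's axes as they then stand; what a row does not reach is not made up. A row lasts 1/8 s, in which the tool goes at most 62.5 mm and 10.7 degrees, less where a joint would pass 70% of its speed; a pose out of reach is approached as far as the arm can. A call with a number of a shift or a turn outside -1 to 1 is refused whole. A call with a gripper value outside its range is refused whole. "jaw" is the opening, from -1 (shut) to 1 (fully open), set as the call begins (left out, the last holds). The fingers move at their own pace and stop on an object; "grip_force" is the grip in N (left out, the last holds). Time passes only in rows, so rows that do not move let the fingers close. It gives the time, the measured TCP pose, the force, the opening and the grip force at its end, in the units of the state.
- env.get_state(): the state, without advancing time (a new reading comes with each control period).
- viewer.read_camera(name): name is "side" or "top"; returns the picture (384x512x3 uint8, red, green, blue); there is no depth.
- viewer.camera_info(name): a dict with "intrinsics" (3x3 intrinsics, pixels), "D" ([k1, k2, p1, p2, k3] as OpenCV has them; the pictures are not rectified), "R" (3x3) and "t" (3): a world point X has camera coordinates R X + t. Camera axes: x right, y down, z forward; pixel columns grow to the right and rows downward; lengths in m; the calibration is good to about 2 mm. A picture is of the moment at which its call begins. camera_info takes no time and is no camera call.
- order.hand_in(): hands the job in; it is judged then, once.
Trained networks look in the newest picture that a camera, given by its name, has taken for a name from the list of things; names that differ only in an ending like _2 or _b are one class to them, and where a whole thing is asked for, a point or a joint stands for the part that bears it (a point fixed in the world has none). Each returns a list of dicts, best first, with "score" (0 to 1); they miss things now and then, are a little off and sometimes report something else, mostly with a low value. They report only what shows in the picture. A call takes as long as a camera call. They do not tell look-alikes from the thing itself.
- models.silhouettes(label, camera): "region" (384x512 bool, what is visible of it) and "location" ([column, row] in pixels, amid what is visible of it).
The state is a dict: "clock": time; "joint_pos": joint angles; "qvel": joint speeds; "tau": joint torques, N m; "tcp_pos": TCP position; "orientation": TCP orientation; "wrist_force": force on the tool from outside, world axes, zero at the start; "ft_torque": the same for the moment, N m; "finger_gap": finger opening in m; "grip_force": force on a finger pad.
Only numpy, scipy, OpenCV 4.12 (cv2) and the standard library are available. Lean on these libraries where they do the work, as an engineer would, in place of code of your own. Each camera call takes 0.05 s, during which the arm holds its last target. There are 200 camera calls.

## Working session

There is one attempt and no reset: what is moved stays moved. The work goes in short steps, Python scripts to look and compute and a tool call to move; the robot and the scene stay as the last step left them, time stands still between calls to the robot, and variables do not carry over. Pictures are saved under pics/ and viewed, at most 10 in all, crops included, and the job is handed in when it is done.

Besides the shell and the picture viewer there is one more tool, called after "Emit:" as name(argument=value, ...) on one line, values as JSON. drive_tool: Moves the arm, as the interface text tells. Its arguments: {"type":"object","properties":{"series":{"type":"array"},"jaw":{"type":"number"},"grip_force":{"type":"number"}},"required":["series"]}

```bash
mkdir -p pics
cat > h.py <<'E'
import numpy as np, cv2
from workcell import env, viewer, order, models
def shot(c,n):
    im=viewer.read_camera(c); cv2.imwrite(f'pics/{n}.png',im[...,::-1]); return im
def ray(c,px):
    i=viewer.camera_info(c);K=np.array(i['intrinsics']);D=np.array(i['D']);R=np.array(i['R']);t=np.array(i['t'])
    u=cv2.undistortPoints(np.array([[px]],float),K,D)[0,0]
    return -R.T@t, R.T@np.array([u[0],u[1],1.])
def atz(c,px,z):
    o,d=ray(c,px); return o+d*(z-o[2])/d[2]
def proj(c,X):
    i=viewer.camera_info(c);K=np.array(i['intrinsics']);D=np.array(i['D']);R=np.array(i['R']);t=np.array(i['t'])
    return cv2.projectPoints(np.array(X,float).reshape(-1,1,3),cv2.Rodrigues(R)[0],t,K,D)[0][:,0]
def tri(a,b):
    (o1,d1),(o2,d2)=ray(*a),ray(*b)
    A=np.stack([d1,-d2],1);s=np.linalg.lstsq(A,o2-o1,rcond=None)[0]
    p,q=o1+d1*s[0],o2+d2*s[1]; return (p+q)/2,np.linalg.norm(p-q)
E
python3 - <<'E'
from h import *
np.set_printoptions(precision=4,suppress=True)
for c in('side','top'):
    im=shot(c,c+'0'); o,d=ray(c,(256,192)); print(c,o,d)
    for l in('nozzle','canister','cup','jar'):
        for r in models.silhouettes(l,c):
            ys,xs=np.nonzero(r['region']);print(l,round(r['score'],2),np.round(r['location'],1),xs.min(),xs.max(),ys.min(),ys.max(),len(xs))
            if len(xs):print('  z0',atz(c,r['location'],0.02)[:2])
s=env.get_state();print(s['tcp_pos'],s['orientation'],s['clock'],s['finger_gap'])
E
```

```text
side [ 0.3138 -0.53    0.7178] [ 0.2938  0.6986 -0.6526]
nozzle 0.85 [215.6 184.4] 207 245 178 196 306
  z0 [0.5337 0.296 ]
nozzle 0.81 [248.3 157. ] 221 253 150 167 278
  z0 [0.6731 0.3839]
nozzle 0.77 [363.3 278.8] 334 377 255 293 582
  z0 [ 0.7302 -0.1556]
canister 0.85 [262.4 274.3] 238 284 235 309 1999
  z0 [ 0.5278 -0.0524]
cup 0.73 [245.1 246.9] 232 256 237 262 413
  z0 [0.5226 0.0394]
jar 0.94 [281.7 306.9] 269 298 285 331 1172
  z0 [ 0.5307 -0.1458]
top [0.4203 0.0838 1.0444] [ 0.1856  0.0102 -0.9826]
nozzle 0.79 [147.5 177.6] 134 157 164 206 354
  z0 [0.6517 0.3785]
nozzle 0.76 [183.  225.3] 172 190 193 235 334
  z0 [0.5269 0.2807]
nozzle 0.64 [349.7 147.7] 318 362 140 160 371
  z0 [ 0.733  -0.1518]
cup 0.98 [281.6 230.7] 272 297 217 242 532
  z0 [0.5139 0.0291]
cup 0.29 [321.5 226. ] 299 339 210 247 1389
  z0 [ 0.5262 -0.0723]
jar 0.56 [356.5 224.2] 344 374 214 239 627
  z0 [ 0.5311 -0.1609]
[0.1879 0.5435 0.2423] [0.     0.1657 0.9862 0.    ] 0.5 0.0855186942401116
```

Run:
```python
import cv2,numpy as np
a=cv2.imread('pics/top0.png')[120:270,110:390];b=cv2.imread('pics/side0.png')[140:340,190:390]
a=cv2.resize(a,None,fx=2.85,fy=2.85,interpolation=2);b=cv2.resize(b,None,fx=3,fy=3,interpolation=2)
cv2.imwrite('pics/topc.png',a);cv2.imwrite('pics/sidec.png',b)
```

```text
(no output)
```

View pics/topc.png

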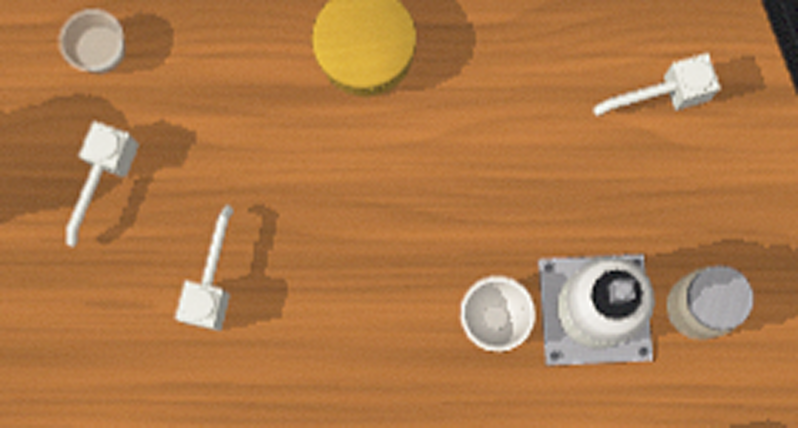

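View pics/sidec.png

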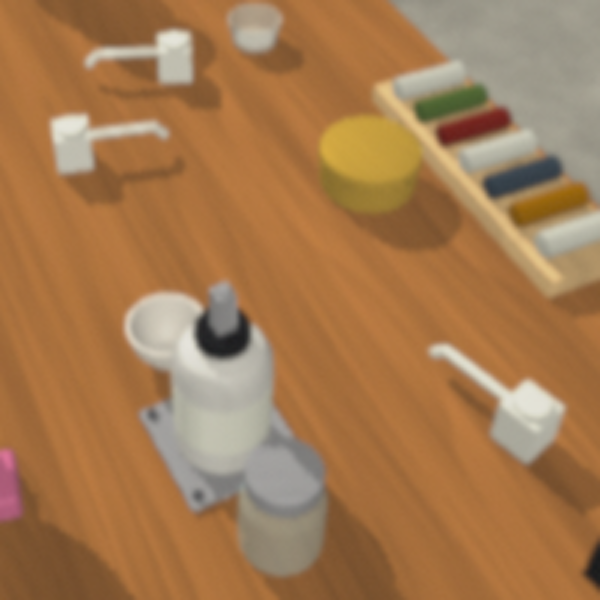

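The top view (crop) shows three pump heads: at about (202,305), (105,148) and (692,80). The nearest to the base is the one at crop (202,305), full-image px (181,227), with its spout pointing about +x. The cup is on the canister's +y side and the jar on its -y side. Next I fit poses using both views.

```bash
cat >> h.py <<'E'
from scipy.optimize import minimize
def box(a,b):
    return np.array([[x,y,z] for x in(a[0],b[0]) for y in(a[1],b[1]) for z in(a[2],b[2])],float)
def cyl(r,z0,z1,c=(0,0)):
    t=np.linspace(0,2*np.pi,24,endpoint=False)
    return np.concatenate([np.c_[c[0]+r*np.cos(t),c[1]+r*np.sin(t),0*t+z] for z in(z0,z1)])
NOZ=[box((-.017,-.017,0),(.017,.017,.04)),cyl(.014,.04,.045),box((.017,-.0045,.0245),(.088,.0045,.0335)),box((.083,-.0045,.014),(.0925,.0045,.031))]
def render(c,parts,p,S=4):
    m=np.zeros((384*S,512*S),np.uint8);cs,sn=np.cos(p[3]),np.sin(p[3])
    for P in parts:
        W=P@np.array([[cs,sn,0],[-sn,cs,0],[0,0,1]])+p[:3]
        q=(proj(c,W)+.5)*S
        cv2.fillConvexPoly(m,cv2.convexHull(np.round(q).astype(np.int32)),1)
    return cv2.resize(m.astype(np.float32),(512,384),interpolation=cv2.INTER_AREA)
def fit(parts,masks,p0,steps=(.006,.006,.006,.1)):
    sc=np.array(steps)
    def f(u):
        p=p0+u*sc; return sum(np.abs(render(c,parts,p)-m).sum()/m.sum() for c,m in masks.items())
    best=None
    for s in(1,-.6):
        r=minimize(f,best.x if best else np.zeros(4),method='Nelder-Mead',options=dict(initial_simplex=(best.x if best else 0)+np.vstack([np.zeros(4),np.eye(4)*s]),maxiter=160))
        best=r if best is None or r.fun<best.fun else best
    return p0+best.x*sc,best.fun
E
python3 - <<'E'
from h import *
np.set_printoptions(precision=4,suppress=True)
M={}
for c,px in(('side',(215,184)),('top',(183,225))):
    viewer.read_camera(c)
    R=models.silhouettes('nozzle',c);r=min(R,key=lambda r:np.hypot(*(np.array(r['location'])-px)));M[c]=r['region'].astype(np.float32)
print(tri(('top',(180.9,227)),('side',(190+72/3,140+122/3))))
for k in (M,{'top':M['top']},{'side':M['side']}): print(fit(NOZ,k,np.array([.515,.28,0.,.1])))
# stem top, collar
t=tri(('top',(110+624/2.85,120+288/2.85)),('side',(190+222/3,140+288/3)));print('stem',t)
tc=np.array([(541,260),(643,256),(652,361),(547,365)])/2.85+[110,120]
P=np.array([atz('top',q,.005) for q in tc]);print('plate',P,P.mean(0))
d=P[0]-P[3]+P[1]-P[2];print(np.degrees(np.arctan2(d[1],d[0])));d=P[0]-P[1]+P[3]-P[2];print(np.degrees(np.arctan2(d[1],d[0])))
print([np.linalg.norm(P[i]-P[i-1]) for i in range(4)])
sc=np.array([(143,411),(197,508)])/3+[190,140]
S=np.array([atz('side',q,.005) for q in sc]);print('side plate',S)
E
```

```text
(array([0.5227, 0.2796, 0.0491]), np.float64(0.006180455414762047))
(array([ 0.5241,  0.2868, -0.0002, -0.2406]), np.float64(0.5529357194900513))Traceback (most recent call last):
  File "<stdin>", line 8, in <module>
  File "h.py", line 38, in fit
    r=minimize(f,best.x if best else np.zeros(4),method='Nelder-Mead',options=dict(initial_simplex=(best.x if best else 0)+np.vstack([np.zeros(4),np.eye(4)*s]),maxiter=160))
    res = _minimize_neldermead(fun, x0, args, callback, bounds=bounds,
                               **options)
    fxcc = func(xcc)
    fx = function(np.copy(x), *(wrapper_args + args))
  File "h.py", line 35, in f
    p=p0+u*sc; return sum(np.abs(render(c,parts,p)-m).sum()/m.sum() for c,m in masks.items())
                      ~~~^^^^^^^^^^^^^^^^^^^^^^^^^^^^^^^^^^^^^^^^^^^^^^^^^^^^^^^^^^^^^^^^^^^^
  File "h.py", line 35, in <genexpr>
    p=p0+u*sc; return sum(np.abs(render(c,parts,p)-m).sum()/m.sum() for c,m in masks.items())
                                 ~~~~~~^^^^^^^^^^^
  File "h.py", line 29, in render
    q=(proj(c,W)+.5)*S
       ~~~~^^^^^
  File "h.py", line 12, in proj
    i=viewer.camera_info(c);K=np.array(i['intrinsics']);D=np.array(i['D']);R=np.array(i['R']);t=np.array(i['t'])
ValueError: time passes only in moves, steps and waits
```

```bash
python3 - <<'E'
s=open('h.py').read()
s=s.replace("i=viewer.camera_info(c);","i=info(c);").replace("def shot","_I={}\ndef info(c):\n    if c not in _I:_I[c]=viewer.camera_info(c)\n    return _I[c]\ndef shot",1)
s+='''
def white(im,bb,thr=90):
    x0,x1,y0,y1=bb; sat=cv2.cvtColor(im,cv2.COLOR_RGB2HSV)[...,1].astype(np.float32); v=im[...,2].astype(np.float32)
    m=np.zeros((384,512),np.float32); m[y0:y1,x0:x1]=((sat<thr)&(v>110))[y0:y1,x0:x1]; return m
'''
open('h.py','w').write(s)
E
python3 - <<'E'
from h import *
np.set_printoptions(precision=4,suppress=True)
rd=lambda n:cv2.imread(f'pics/{n}.png')[...,::-1].copy()
M={'top':white(rd('top0'),(165,197,187,240)),'side':white(rd('side0'),(203,250,174,202))}
a=atz('top',(180.9,227),.045);b=atz('top',(189.6,194.5),.03);print(a,b,np.arctan2(*(b-a)[1::-1]),[m.sum() for m in M.values()])
y0=np.arctan2(*(b-a)[1::-1])
for k in (M,{'top':M['top']},{'side':M['side']}): print(fit(NOZ,k,np.array([*a[:2],0.,y0])))
t=tri(('top',(110+624/2.85,120+288/2.85)),('side',(190+222/3,140+288/3)));print('stem',t)
tc=np.array([(541,260),(643,256),(652,361),(547,365)])/2.85+[110,120]
P=np.array([atz('top',q,.005) for q in tc]);print('plate',P,P.mean(0))
d=P[0]-P[3]+P[1]-P[2];print(np.degrees(np.arctan2(d[1],d[0])));d=P[0]-P[1]+P[3]-P[2];print(np.degrees(np.arctan2(d[1],d[0])))
print([np.linalg.norm(P[i]-P[i-1]) for i in range(4)])
sc=np.array([(143,411),(197,508)])/3+[190,140]
print('side plate',np.array([atz('side',q,.005) for q in sc]))
for z in(.168,.130):print(z,proj('top',[.52,-.06,z]),proj('side',[.52,-.06,z]))
E
```

```text
[0.52  0.281 0.045] [0.6051 0.2648 0.03  ] -0.18778477616165265 [np.float32(352.0), np.float32(353.0)]
(array([ 0.5237,  0.2872, -0.0018, -0.2098]), np.float64(0.24078917503356934))
(array([ 0.5224,  0.2863,  0.0028, -0.2128]), np.float64(0.11470170319080353))
(array([ 0.5228,  0.2817,  0.0025, -0.2063]), np.float64(0.11490793526172638))
stem (array([ 0.5233, -0.0671,  0.1644]), np.float64(0.0022856861638398908))
plate [[ 0.566  -0.0195  0.005 ]
 [ 0.57   -0.1122  0.005 ]
 [ 0.4751 -0.117   0.005 ]
 [ 0.4711 -0.0232  0.005 ]] [ 0.5206 -0.068   0.005 ]
2.573078159612345
92.43682258773252
[np.float64(0.09494412641024293), np.float64(0.09283396302471103), np.float64(0.0949277947610741), np.float64(0.09389120740514129)]
side plate [[ 0.477  -0.0261  0.005 ]
 [ 0.4818 -0.1204  0.005 ]]
0.168 [[326.1138 221.8518]] [[260.4741 232.9858]]
0.13 [[323.4124 223.7399]] [[260.5099 245.6287]]
```

Emit:
drive_tool(series=[[[0,0,0,0,0,-0.0394],[-0.318,-0.153,0.1,0,0,0],[-0.318,-0.153,0.1,0,0,0],[-0.318,-0.153,0.1,0,0,0],[-0.318,-0.153,0.1,0,0,0],[-0.318,-0.153,0.1,0,0,0],[-0.318,-0.153,0.1,0,0,0],[-0.318,-0.153,0.1,0,0,0],[-0.318,-0.153,0.1,0,0,0],[-0.318,-0.153,0.1,0,0,0],[-0.318,-0.153,0.1,0,0,0],[0,0,0,0,0,0],[0,0,0,0,0,0]]], jaw=1)

```text
clock: 2.33
tcp_pos: [0.5227, 0.2847, 0.1223]
orientation: [-0.0, 0.104, 0.995, 0.0]
wrist_force: [0.4, 0.9, 0.4]
finger_gap: 0.0854
grip_force: 0.0
```

Emit:
drive_tool(series=[[[0,0,0.175,0,0,0],[0,0,0.175,0,0,0],[0,0,0.175,0,0,0],[0,0,0.175,0,0,0],[0,0,0.15,0,0,0],[0,0,0,0,0,0]]], jaw=1)

```text
clock: 3.08
tcp_pos: [0.521, 0.2854, 0.0195]
orientation: [-0.001, 0.103, 0.995, -0.0]
wrist_force: [-0.2, -0.3, 0.4]
finger_gap: 0.0855
grip_force: 0.0
```

Run:
```python
from h import *
a=shot('top','t1')[170:270,130:230];b=shot('side','s1')[130:230,170:270]
cv2.imwrite('pics/g1.png',cv2.resize(np.hstack([a,b]),None,fx=4,fy=4,interpolation=2)[...,::-1])
```

```text
(no output)
```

View pics/g1.png

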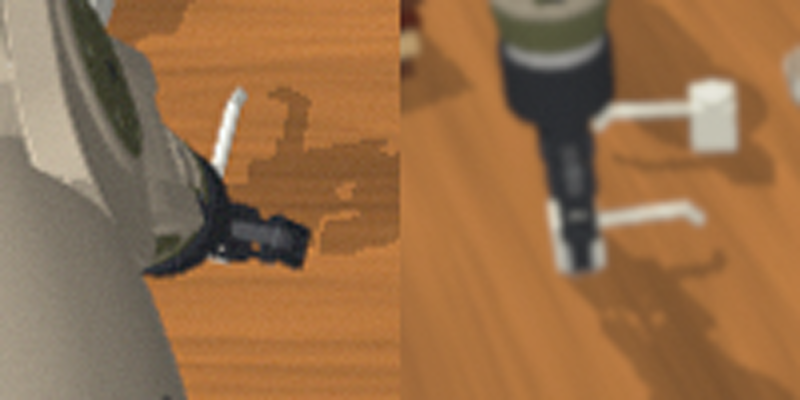

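The side view shows the open finger centred in front of the head's near face, at crop (575,240). In the top view the spout sticks out, still undisturbed. I'll close the jaws.

Emit:
drive_tool(series=[[[0,0,0,0,0,0],[0,0,0,0,0,0],[0,0,0,0,0,0],[0,0,0,0,0,0],[0,0,0,0,0,0],[0,0,0,0,0,0],[0,0,0,0,0,0],[0,0,0,0,0,0]]], jaw=-1, grip_force=40)

```text
clock: 4.18
tcp_pos: [0.5236, 0.2849, 0.0209]
orientation: [0.001, 0.104, 0.995, 0.0]
wrist_force: [-0.2, -0.4, 5.8]
finger_gap: 0.0338
grip_force: 40.8
```

Emit:
drive_tool(series=[[[0,0,-0.15,0,0,0],[0,0,-0.3,0,0,0],[0,0,-0.37,0,0,-0.0581],[0,0,-0.37,0,0,-0.0581],[0,0,-0.37,0,0,-0.0581],[0,0,-0.36,0,0,-0.0581],[0,0,0,0,0,-0.0581],[0,0,0,0,0,-0.0581],[0,0,0,0,0,-0.0581],[0,0,0,0,0,-0.0581],[0,0,0,0,0,-0.0581],[0,0,0,0,0,-0.0581],[0,0,0,0,0,0],[0,0,0,0,0,0]]])

```text
clock: 5.92
tcp_pos: [0.5229, 0.2846, 0.2503]
orientation: [0.0, 0.722, -0.692, -0.0]
wrist_force: [-0.0, -0.5, -0.3]
finger_gap: 0.0337
grip_force: 40.2
```

Emit:
drive_tool(series=[[[0.366,0.016,0,0,0,0],[0.366,0.016,0,0,0,0],[0.366,0.016,0,0,0,0],[0.366,0.016,0,0,0,0],[0.366,0.016,0,0,0,0],[0.366,0.016,0,0,0,0],[0.366,0.016,0,0,0,0],[0.366,0.016,0,0,0,0],[0,0,0,0,0,0],[0,0,0,0,0,0],[0,0,0,0,0,0]]])

```text
clock: 7.3
tcp_pos: [0.5236, -0.0659, 0.2507]
orientation: [-0.0, 0.723, -0.691, -0.0]
wrist_force: [0.2, -0.4, -0.1]
finger_gap: 0.0334
grip_force: 40.2
```

Run:
```python
from h import *
np.set_printoptions(precision=4,suppress=True)
a=shot('top','t2')[140:260,250:390];b=shot('side','s2')[160:320,190:330]
cv2.imwrite('pics/g2.png',np.hstack([cv2.resize(x,(400,int(400*x.shape[0]/x.shape[1])),interpolation=2)[:342] for x in (a,b)])[...,::-1])
P=[env.get_state() for _ in range(1)];print(P[0]['tcp_pos'],P[0]['orientation'])
for l in('nozzle','canister'):
  for c in('side','top'):
    for r in models.silhouettes(l,c):
        ys,xs=np.nonzero(r['region']);print(l,c,round(r['score'],2),np.round(r['location'],1),xs.min(),xs.max(),ys.min(),ys.max())
print('pred nozzle axis under',proj('side',[.5225,-.067,.23]),proj('side',[.5225,-.067,.275]),proj('top',[.5225,.023,.25]))
```

```text
[ 0.5237 -0.0659  0.2507] [-0.0001  0.7235 -0.6903 -0.    ]
nozzle side 0.83 [267.  206.7] 244 277 176 220
nozzle side 0.79 [362.6 282.4] 334 377 255 293
nozzle side 0.49 [231.5 156.1] 219 241 156 160
nozzle top 0.79 [318.6 216.8] 289 332 208 225
nozzle top 0.67 [147.  175.8] 134 157 165 204
nozzle top 0.51 [344.3 148.8] 318 357 140 160
canister side 0.91 [258.8 273. ] 237 285 234 309
canister top 0.69 [317.6 232.6] 299 338 210 248
pred nozzle axis under [[263.1409 212.3995]] [[263.2099 194.2793]] [[290.7396 215.7902]]
```

View pics/g2.png

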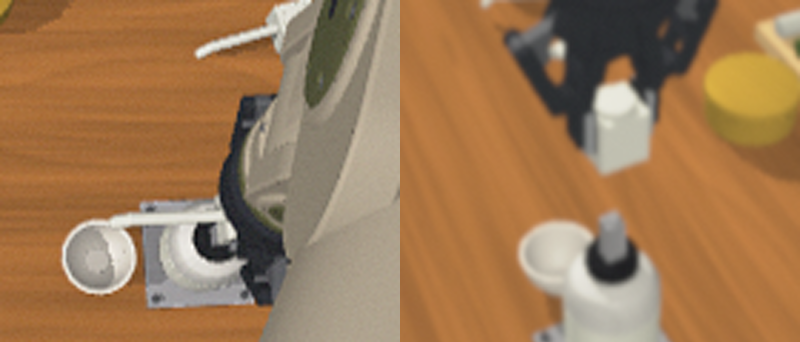

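Run:
```python
import cv2,numpy as np
b=cv2.imread('pics/s2.png')[185:265,240:295];a=cv2.imread('pics/t2.png')[200:240,280:345]
b=cv2.resize(b,None,fx=7,fy=7,interpolation=2);a=cv2.resize(a,None,fx=6,fy=6,interpolation=2)
c=np.zeros((560,775,3),np.uint8);c[:,:385]=b;c[:240,385:775]=a;cv2.imwrite('pics/g3.png',c)
```

```text
(no output)
```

View pics/g3.png

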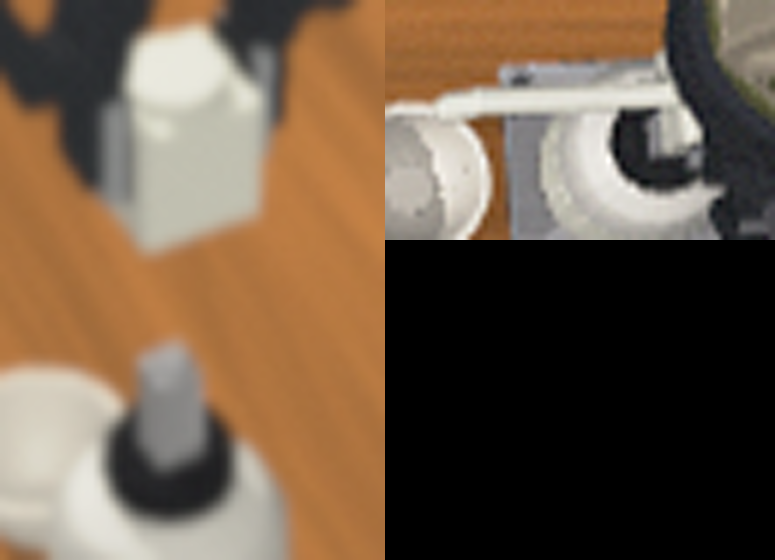

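Run:
```python
from h import *
from scipy.optimize import least_squares
np.set_printoptions(precision=4,suppress=True)
px=lambda u,v:np.array([(u+.5)/7-.5+240,(v+.5)/7-.5+185])
y=np.radians(2.5);R=np.array([[np.cos(y),-np.sin(y)],[np.sin(y),np.cos(y)]])
def solve(c,pts,z,freez=False):
    f=lambda p:np.concatenate([(proj(c,np.append(p[:2]+R@l[:2],p[2]+l[2]))[0]-q) for l,q in pts]+[np.array([0 if freez else (p[2]-z)*1e4])])
    r=least_squares(f,[.52,-.066,z]);return r.x,r.fun
print('noz side',solve('side',[((-.017,-.017,0),px(147,254)),((.017,-.017,0),px(262,213)),((.017,-.017,.04),px(264,98))],.2307))
s=.007
print('stem side',solve('side',[((-s,-s,0),px(161,472)),((s,-s,0),px(207,450)),((-s,s,0),px(137,447)),((s,-s,.034),px(203,372)),((-s,s,.034),px(138,372))],.130))
# top camera: stem from initial picture; spout line from new one
pt=lambda u,v:np.array([(u+.5)/6-.5+280,(v+.5)/6-.5+200])
for q in((60,102),(270,96)): print('spout line',atz('top',pt(*q),.231+.029))
print('stem top cam',atz('top',(110+624/2.85,120+288/2.85),.166))
for c in('top',):
  i=cv2.imread('pics/top0.png')[205:240,310:345];cv2.imwrite('pics/g4.png',cv2.resize(i,None,fx=14,fy=14,interpolation=2))
```

```text
noz side (array([ 0.5251, -0.0679,  0.2307]), array([-0.108 , -0.1666, -0.1091, -0.0915,  0.2106,  0.2601,  0.0007]))
stem side (array([ 0.5232, -0.0705,  0.13  ]), array([-0.0997,  0.2801, -0.5202,  1.0666,  0.2771, -0.8759,  0.2663,
        0.9369,  0.0692, -1.4333, -0.0016]))
spout line [0.5196 0.026  0.26  ]
spout line [ 0.5218 -0.0423  0.26  ]
stem top cam [ 0.522  -0.0665  0.166 ]
```

View pics/g4.png

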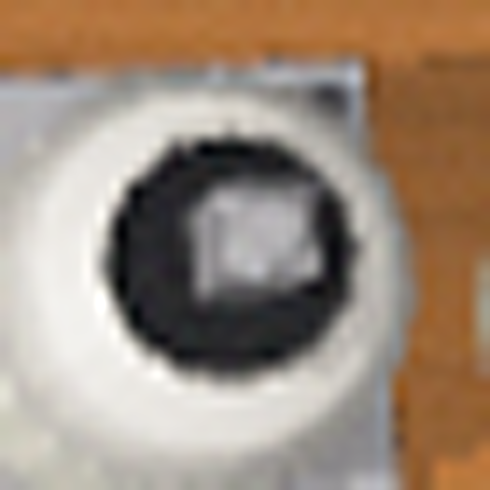

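The side close-up shows the head's near bottom corner at crop (147,254) and the stem's near base corner at (161,472). The head sits about 1 mm too far in +x and about 2 mm too far in +y of the stem. I'll correct that and go down.

Emit:
drive_tool(series=[[[0.015,0.008,0,0,0,0],[0,0,0.16,0,0,0],[0,0,0.16,0,0,0],[0,0,0.16,0,0,0],[0,0,0.03,0,0,0],[0,0,0.03,0,0,0],[0,0,0.03,0,0,0],[0,0,0,0,0,0],[0,0,0,0,0,0]]])

```text
clock: 8.72
tcp_pos: [0.523, -0.0689, 0.1826]
orientation: [-0.0, 0.723, -0.691, 0.0]
wrist_force: [-0.4, 0.3, -1.3]
finger_gap: 0.0333
grip_force: 40.3
```

Emit:
drive_tool(series=[[[0,0,0.025,0,0,0],[0,0,0.025,0,0,0],[0,0,0.025,0,0,0],[0,0,0,0,0,0],[0,0,0,0,0,0]]])

```text
clock: 9.35
tcp_pos: [0.5228, -0.0689, 0.1732]
orientation: [-0.0, 0.723, -0.691, -0.0]
wrist_force: [-0.5, 0.0, -0.9]
finger_gap: 0.0336
grip_force: 40.3
```

Run:
```python
from h import *
a=shot('top','t5')[140:260,250:390];b=shot('side','s5')[185:285,230:300]
cv2.imwrite('pics/g5.png',np.hstack([cv2.resize(a,None,fx=2.8,fy=2.8)[:330],cv2.resize(b,None,fx=5,fy=5,interpolation=2)[:330]])[...,::-1])
s=env.get_state();print(s['wrist_force'],s['ft_torque'],s['tcp_pos'])
```

```text
[ 0.37138086  0.85804102 -0.49869523] [0.06651409 0.00232112 0.03698639] [ 0.5228454  -0.0688521   0.17333947]
```

View pics/g5.png

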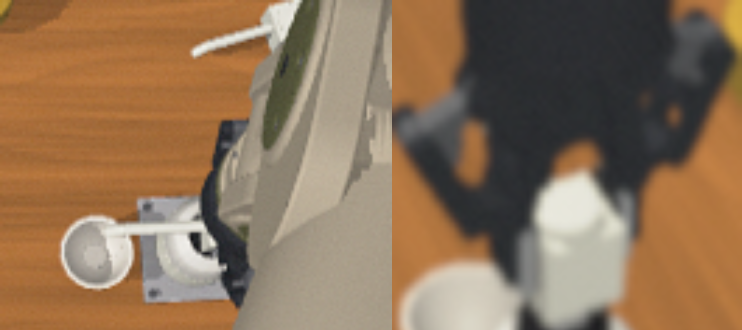

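The head is on the stem with the spout tip over the cup at crop (105,230), and the wrist reads almost no force. I'll keep going until it seats.

Emit:
drive_tool(series=[[[0,0,0.025,0,0,0],[0,0,0.025,0,0,0],[0,0,0.025,0,0,0],[0,0,0.01,0,0,0],[0,0,0,0,0,0],[0,0,0,0,0,0]]])

```text
clock: 10.2
tcp_pos: [0.5228, -0.0689, 0.1634]
orientation: [-0.0, 0.723, -0.691, 0.0]
wrist_force: [-0.7, 0.8, 4.8]
finger_gap: 0.0337
grip_force: 40.6
```

Emit:
drive_tool(series=[[[0,0,0,0,0,0],[0,0,0,0,0,0],[0,0,0,0,0,0],[0,0,0,0,0,0],[0,0,0,0,0,0],[0,0,0,0,0,0]]], jaw=1)

```text
clock: 10.95
tcp_pos: [0.5228, -0.0688, 0.1631]
orientation: [-0.0, 0.723, -0.691, -0.0]
wrist_force: [-0.7, 0.2, 0.2]
finger_gap: 0.085
grip_force: 0.0
```

Emit:
drive_tool(series=[[[0,0,-0.1,0,0,0],[0,0,-0.2,0,0,0],[0,0,-0.3,0,0,0],[0,0,0,0,0,0]]])

```text
clock: 11.45
tcp_pos: [0.5247, -0.0694, 0.2389]
orientation: [-0.002, 0.723, -0.691, 0.003]
wrist_force: [-0.1, 0.9, 0.2]
finger_gap: 0.0854
grip_force: 0.0
```

Emit:
drive_tool(series=[[[0,0,0,0,0,0],[0,0,0,0,0,0],[0,0,0,0,0,0],[0,0,0,0,0,0],[0,0,0,0,0,0],[0,0,0,0,0,0],[0,0,0,0,0,0],[0,0,0,0,0,0],[0,0,0,0,0,0]]], jaw=-1)

```text
clock: 12.58
tcp_pos: [0.5228, -0.0689, 0.2351]
orientation: [-0.0, 0.723, -0.691, 0.0]
wrist_force: [-0.4, 0.2, -0.4]
finger_gap: -0.0001
grip_force: 0.0
```

Run:
```python
from h import *
a=shot('top','t6')[140:260,250:390];b=shot('side','s6')[185:285,230:300]
cv2.imwrite('pics/g6.png',np.hstack([cv2.resize(a,None,fx=2.8,fy=2.8)[:330],cv2.resize(b,None,fx=5,fy=5,interpolation=2)[:330]])[...,::-1])
```

```text
(no output)
```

View pics/g6.png

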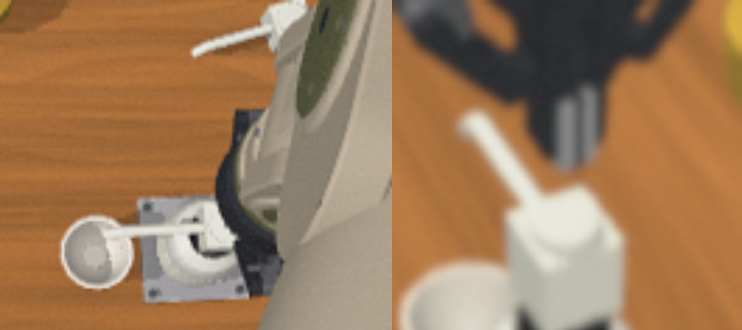

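The head stands upright on the stem, spout over the cup, and the shut fingertips are above the thumb pad. Now the press.

Emit:
drive_tool(series=[[[0,0,0.13,0,0,0],[0,0,0.13,0,0,0],[0,0,0.025,0,0,0],[0,0,0.025,0,0,0],[0,0,0.025,0,0,0],[0,0,0,0,0,0],[0,0,0,0,0,0]]])

```text
clock: 13.55
tcp_pos: [0.5229, -0.0688, 0.1956]
orientation: [-0.0, 0.723, -0.691, 0.0]
wrist_force: [-1.7, -0.2, 5.5]
finger_gap: 0.0002
grip_force: 2.8
```

Emit:
drive_tool(series=[[[0,0,0.025,0,0,0],[0,0,0.025,0,0,0],[0,0,0.015,0,0,0],[0,0,0,0,0,0]]])

```text
clock: 14.05
tcp_pos: [0.523, -0.0689, 0.1883]
orientation: [-0.0, 0.723, -0.691, 0.001]
wrist_force: [-3.3, 0.7, 9.2]
finger_gap: -0.0004
grip_force: 4.5
```

Emit:
drive_tool(series=[[[0,0,0.01,0,0,0],[0,0,0,0,0,0],[0,0,0,0,0,0]]])

```text
clock: 14.42
tcp_pos: [0.5233, -0.0689, 0.188]
orientation: [-0.001, 0.723, -0.691, 0.001]
wrist_force: [-5.0, 0.6, 13.1]
finger_gap: -0.0002
grip_force: 6.4
```

Emit:
drive_tool(series=[[[0,0,0.01,0,0,0],[0,0,0,0,0,0],[0,0,0,0,0,0]]])

```text
clock: 14.8
tcp_pos: [0.5237, -0.069, 0.188]
orientation: [-0.001, 0.723, -0.691, 0.002]
wrist_force: [-4.6, 1.2, 18.6]
finger_gap: 0.0002
grip_force: 9.2
```

The force rose to 18.6 N with no further travel at z = 0.188, so the stroke has bottomed out. I'll lift straight up and then move clear.

Emit:
drive_tool(series=[[[0,0,-0.1,0,0,0],[0,0,-0.25,0,0,0],[0,0,-0.4,0,0,0],[0,0,-0.4,0,0,0],[-0.4,0,0,0,0,0],[-0.4,0,0,0,0,0],[-0.4,0,0,0,0,0],[-0.4,0,0,0,0,0],[-0.4,0,0,0,0,0],[-0.4,0,0,0,0,0],[0,0,0,0,0,0],[0,0,0,0,0,0]]])

```text
clock: 16.3
tcp_pos: [0.5097, 0.2187, 0.3225]
orientation: [0.0, 0.723, -0.691, 0.0]
wrist_force: [-1.1, -0.1, -0.2]
finger_gap: 0.0002
grip_force: 0.0
```

Run:
```python
from h import *
np.set_printoptions(precision=4,suppress=True)
a=shot('top','t7')[180:280,250:390];b=shot('side','s7')[185:335,220:320]
cv2.imwrite('pics/g7.png',np.hstack([cv2.resize(a,None,fx=3,fy=3)[:300],np.zeros((300,1,3),np.uint8),cv2.resize(b,None,fx=3,fy=3,interpolation=2)[:300]])[...,::-1])
M={}
for c,px in(('side',(258,225)),('top',(320,222))):
    R=models.silhouettes('nozzle',c);r=min(R,key=lambda r:np.hypot(*(np.array(r['location'])-px)));M[c]=r['region'].astype(np.float32);print(c,r['score'],r['location'])
for k in (M,{'side':M['side']}): print(fit(NOZ,k,np.array([.5225,-.069,.144,1.61])))
```

```text
side 0.89 [261.8, 234.6]
top 0.98 [326.0, 223.3]
(array([ 0.5233, -0.0674,  0.144 ,  1.6384]), np.float64(0.2857446074485779))
(array([ 0.5242, -0.0676,  0.1442,  1.6052]), np.float64(0.16346153616905212))
```

View pics/g7.png

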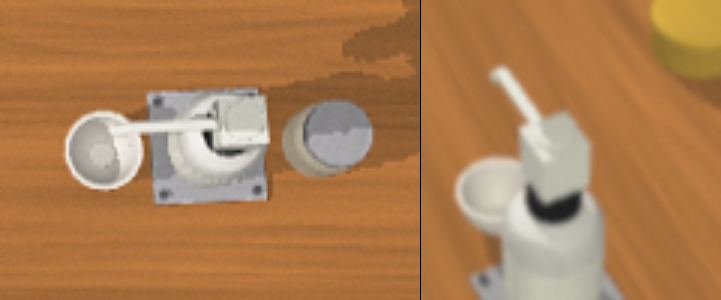

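The head is upright with its underside at 144 mm (seated, stem up), the spout is over the cup, and the cup and jar are standing. I'll hand in.

```bash
python3 -c "
from workcell import order
print(order.hand_in())"
```

```text
the job is handed in; nothing more can be done
None
```

The pump head is fitted fully down on the stem with its spout over the cup; it was pressed to the end of its stroke, sprang back up by itself, and the job is handed in with the cup and jar still standing (robot clock 16.3 s at the last move).

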